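# Clip a brass tag in the marking jig, stamp it, swing the clip clear

### The arm

A 6-joint arm with a two-finger parallel gripper is mounted at the origin on a cart in front of the work surface, level with it; the furniture and walls round the work are solid. World frame = base frame: x ahead of the robot, y to its left, z up, the work surface at z = 0. Lengths are in m, angles in rad, forces in N, time in s.
With the tool pointing down it reaches from about 0.25 to 0.725 m from the base axis. Payload 4 kg.
Tool frame: the origin (TCP) lies on the centre line of the jaws, within the pads' length; the fingertips stand 22 mm ahead of it and the grasp point (between the pads) lies 3 mm ahead of it; z points along the fingers, y is the line along which they close (so a half turn about z gives the same grasp; the last joint's range is limited). The gripper opens to 85 mm and grips with 20 to 120 N. Pads are 22 mm wide; open, the fingers measure 114 mm over their backs; the gripper's body (76 mm by 85 mm) begins 54 mm behind the grasp point. The pads swing forward as they close: fully open they stand 13 mm farther back than shut.
Start: joints at [-1.171, 0.241, 0.005, 1.335, 0, 1.571], TCP at [0.195, -0.461, 0.253] pointing down, gripper open.
Joint ranges: [-2.72, 2.72], [-1.05, 1.87], [-1.09, 1.28], [-1.99, 2.15], [-1.42, 1.44], [-3.14, 3.14]. Speed limits (rad/s): [2.79, 2.79, 3.14, 3.14, 3.14, 3.14].

### API

Orientations are given as a unit quaternion [x, y, z, w].
In Python, from workcell import bot gives the robot as it stands.
- The arm moves only by the shell command python3 -m inch 'ROWS'. ROWS is JSON, one flat list of numbers, 7 for each row, row after row: the shift along the world's x, y, z in mm, then the turn, a rotation vector about the world's x, y, z in rad, then the opening in per cent of the stroke, from 0 (shut) to 100 (fully open). A call has 1 to 8 rows; each row is the pose to reach, as a shift and turn from the pose commanded when the call began; what a row does not reach only later rows make up. A row lasts 1/12 s, in which the tool goes at most 41.7 mm and 7.16 degrees, less where a joint would pass 70% of its speed; a pose out of reach is approached as far as the arm can. A call with a gripper value outside its range is refused whole. The fingers move at their own pace and stop on an object; the grip force is fixed at half the most. Time passes only in rows, so rows that repeat a pose let the fingers close. It gives the time, the measured TCP pose, the force, the opening and the grip force at its end, in the units of the state.
- bot.get_obs(): the state, without advancing time (a new reading comes with each control period).
- bot.camera(name): name is "scene" or "top" or "wrist"; returns the picture (400x640x3 uint8, blue, green, red); there is no depth.
- bot.camera_info(name): a dict with "intrinsics" (3x3 intrinsics, pixels), "camera_from_world" (4x4, takes a point from world to camera coordinates); the wrist camera has in their place "hand_eye" (4x4, takes a point from camera to tool coordinates, whose origin is the TCP and whose axes are the flange's). Camera axes: x right, y down, z forward; pixel columns grow to the right and rows downward; lengths in m; the calibration is good to about 2 mm. A picture is of the moment at which its call begins: read the wrist's pose just before it. camera_info takes no time and is no camera call.
- bot.job_done(): hands the job in; it is judged then, once.
Trained networks look in the newest picture that a camera, given by its name, has taken for a name from the list of things; names that differ only in an ending like _2 or _b are one class to them, and where a whole thing is asked for, a point or a joint stands for the part that bears it (a point fixed in the world has none). Each returns a list of dicts, best first, with "confidence" (0 to 1); they miss things now and then, are a little off and sometimes report something else, mostly with a low value. They report only what shows in the picture. A call takes as long as a camera call. They do not tell look-alikes from the thing itself.
- bot.silhouettes(camera, target): "mask" (400x640 bool, what is visible of it) and "uv" ([column, row] in pixels, amid what is visible of it).
- bot.spot_point(camera, target): "uv" ([column, row] in pixels: a listed point, or the origin of a listed thing).
The state is a dict: "clock": time; "joint_pos": joint angles; "joint_vel": joint speeds; "tau": joint torques, N m; "eef_pos": TCP position; "tool_rot": TCP orientation; "ft_force": force on the tool from outside, world axes, zero at the start; "ft_torque": the same for the moment, N m; "grip_width": finger opening in m; "grasp_force": force on a finger pad.
Only numpy, scipy, OpenCV 4.12 (cv2) and the standard library are available. Lean on these libraries where they do the work, as an engineer would, in place of code of your own. Each camera call takes 0.05 s, during which the arm holds its last target. There are 200 camera calls.

### The job

Swing the jig's spring clip round its pivot screw onto the edge of the brass tag and keep pushing until its post has slid the tag fully home and squeezes it against the fence with about a kilo (10 N) of push. With the tag clipped, press the stamp's black knob down onto the tag with about a kilo as well, and let it spring back up. Then swing the clip well clear of the tag again, towards its parking pin, leaving the tag lying in its nest; never load the tag with more than a kilo and a half (15 N), and do not disturb the tools lying around.

Things in the scene. Friction and masses are not known exactly. Their poses are not given: they have to be found in the camera images.
- jig: Grey steel marking jig, fixed to the bench, turned by up to 20 degrees. Bed 200 x 190 mm (x, y), 14 mm thick; origin under its middle; x points from the clip's parked side to the fence, y to the clip's pivot screw. Heights here are above the bench. Stamp stand: column 68 mm high at x +85, y -58 mm, its arm over the tag at 45 to 63 mm height.
- nest (a point): Centre of the nest floor (jig x +25, y -25 mm, 14 mm high; jig axes), between two 19 mm high end rails (4 mm play at each tag end). On its +x side a steel fence, 23 mm high, is screwed fast, but set differently each run: its face lies anywhere from jig x +50 to +66 mm and is not reported, so where the tag comes home must be felt.
- tag: Loose brass tag blank, 50 x 100 x 6 mm (its x, y, z), about 0.25 kg; origin at the centre of its underside. It starts in the nest 1 to 24 mm short of the fence (along jig +x), slightly askew; home, its +x long edge lies flat against the fence.
- clip: Spring clip: stiff flat steel arm (15 mm wide, 23 to 26 mm high) on a pivot screw; origin on the pivot axis (jig x +2, y +75 mm), 14 mm high; x along the arm to the post, y the way it closes, counterclockwise from above. Friction about 1 N at the post; stays where left. Parked 48 to 62 degrees short of home (62: its stop); at home the arm points along jig -y and the post moves along jig +x.
- clip_post (a point): Top centre of the upright red finger post on the clip's arm, 75 mm from the pivot axis, 60 mm high; clip axes. A cylinder 12 mm in diameter, free to push or pinch between 33 and 60 mm height (arm and leaf below). Its shank, also 12 mm, reaches down to 15 mm and in the end meets the tag's near edge and pushes the tag on to the fence: its centre is then 6 mm from that edge.
- clip_pad (a point): Underside of the clip's springy leaf where it presses, 18 mm ahead of the arm's centre line, 92 mm from the pivot, leaf 16 mm wide; 17.5 mm high when free, 20 mm on the tag. Its turned-up toe, 30 mm ahead, meets the tag's edge first, slides the tag along, then rides up onto it (3 to 5 N at the post) and presses it down with about 2.7 N.
- stamp: Stamp plunger sliding straight down in its sleeve at jig x +32, y -58 mm; origin at the centre of its 16 mm round foot, 28 mm high at rest, 8 mm above the tag. A spring pushes it back up, about 1 N felt at the knob at rest, 3 N where the foot meets the tag; there it stops hard.
- stamp_top (a point): Top centre of the stamp's black mushroom knob (31 mm wide), 91.5 mm high at rest; push straight down.
- paint_brush: Paint brush with a red handle, 41 x 212 x 14 mm, lying to the left in front of the jig; leave alone.
- tape_measure: Yellow tape measure, 39 x 83 x 63 mm, standing to the left of the jig; leave alone.
- pliers_red: Red pliers, 64 x 172 x 14 mm, lying to the right of the jig; leave alone.
Mind the look-alikes: they are no part of the job. Leave any grey look-alike of the tag alone.

How it is judged:
On the way, in this order (a step that is already met when the one before it is completed fails the run):
1. the clip's leaf lies on the tag and its post squeezes the tag home against the fence (clip on tag above 7 N) (z of clip_pad in the frame of jig above 0.0192 m and angle between the x axis of tag and the x axis of jig, either way round below 0.03 rad and x of clip_post in the frame of tag above -0.0335 m and contact force between clip and tag above 7 N), for 0.1 s.
2. the stamp bears on the clipped tag with more than 4 N (z of clip_pad in the frame of jig above 0.0192 m and angle between the x axis of tag and the x axis of jig, either way round below 0.03 rad and contact force between clip and tag above 1.2 N and contact force between stamp and tag above 4 N), for 0.1 s.
3. the stamp is back up and the clip is swung clear (x of clip_post in the frame of jig below -0.045 m and z of stamp in the frame of jig above 0.025 m), for 0.2 s.
At the end, for the whole second after the job is handed in: The clip is swung clear (post more than 45 mm on the -x side of the jig's origin), the stamp is up (foot above 25 mm), and the tag lies flat and still in its nest, square within 6 degrees and 15 to 44 mm on the +x side of the jig's origin (all of step 3 and x of tag in the frame of jig between 0.015 and 0.044 m and z of tag in the frame of jig below 0.0155 m and angle between tag's own z axis and vertical below 0.04 rad and angle between the x axis of tag and the x axis of jig, either way round below 0.1 rad and linear speed of tag below 0.01 m/s); the robot touches nothing.
It fails at once if the clip loads the tag with more than 15 N (contact force between clip and tag above 15 N).
It fails at once if the stamp loads the tag with more than 15 N (contact force between stamp and tag above 15 N).
It fails at once if the stamp bears on a tag that is not clipped (contact force between stamp and tag above 2 N and not (z of clip_pad in the frame of jig above 0.0192 m)).
It fails at once if a tool lying around is moved by more than 20 mm (distance of any of paint_brush, tape_measure, pliers_red from where it was at the start of the episode above 0.02 m).
It also fails if it takes over 72 s, if anything falls off the work surface, if the arm or the gripper's body presses on something with over 40 N, if the wrist force passes 120 N, or if a joint passes its speed limit or range.

## Working session

There is one attempt and no reset: what is moved stays moved. The work goes in short steps, Python scripts to look and compute and a shell command to move; the robot and the scene stay as the last step left them, time stands still between calls to the robot, and variables do not carry over. Pictures are saved under pics/ and viewed, at most 10 in all, crops included, and the job is handed in when it is done.

```bash
mkdir -p pics; ls
cat > h.py <<'E'
import numpy as np,cv2
from workcell import bot
def ray(cam,uv):
    i=bot.camera_info(cam);K=np.array(i["intrinsics"]);T=np.array(i["camera_from_world"])
    R=T[:3,:3];o=-R.T@T[:3,3];d=R.T@np.linalg.solve(K,[uv[0],uv[1],1]);return o,d
def onz(cam,uv,z):
    o,d=ray(cam,uv);return o+d*(z-o[2])/d[2]
def proj(cam,p):
    i=bot.camera_info(cam);T=np.array(i["camera_from_world"]);c=T[:3,:3]@p+T[:3,3];q=np.array(i["intrinsics"])@c;return q[:2]/q[2]
E
python3 - <<'E'
from h import *
np.set_printoptions(precision=4,suppress=True)
for c in("top","scene"):
    im=bot.camera(c);cv2.imwrite(f"pics/{c}0.png",im)
    for t,z in(("jig",0),("nest",.014),("tag",.014),("clip",.014),("clip_post",.06),("clip_pad",.0175),("stamp_top",.0915),("stamp",.028)):
        for r in bot.spot_point(c,t)[:2]: print(c,t,round(r["confidence"],2),np.array(r["uv"]),onz(c,r["uv"],z))
o=bot.get_obs();print(o["clock"],o["eef_pos"],o["tool_rot"],o["ft_force"],o["grip_width"])
E
```

```text
pics
top jig 0.68 [313.1 192.4] [0.5349 0.0362 0.    ]
top nest 0.76 [321.6 188.4] [0.543  0.0128 0.014 ]
top tag 0.83 [321.4 189.1] [0.5411 0.0133 0.014 ]
top tag 0.73 [407.1 216.2] [ 0.4655 -0.2119  0.014 ]
top clip 0.71 [283.7 184. ] [0.5563 0.1143 0.014 ]
top clip 0.67 [208.8 232. ] [0.4297 0.3119 0.014 ]
top clip_post 0.6 [288.3 210.3] [0.4788 0.097  0.06  ]
top clip_post 0.17 [296.8 216.9] [0.4617 0.0754 0.06  ]
top clip_pad 0.38 [298.  216.6] [0.4674 0.0757 0.0175]
top clip_pad 0.29 [333.6 187.3] [ 0.5449 -0.0193  0.0175]
top stamp_top 0.64 [336.8 184.6] [ 0.5376 -0.0267  0.0915]
top stamp 0.44 [331.5 187.2] [ 0.5432 -0.0137  0.028 ]
top stamp 0.27 [211.  180.6] [0.5653 0.3065 0.028 ]
scene jig 0.66 [319.  202.8] [0.5297 0.0266 0.    ]
scene jig 0.32 [295.8 203.4] [0.4961 0.0895 0.    ]
scene nest 0.57 [325.3 199.1] [0.5365 0.0079 0.014 ]
scene nest 0.17 [296.4 203.4] [0.4757 0.0744 0.014 ]
scene tag 0.89 [420.3 266.8] [ 0.3351 -0.3548  0.014 ]
scene tag 0.67 [388.3 234. ] [ 0.4367 -0.2344  0.014 ]
scene clip 0.74 [294.8 203.2] [0.4747 0.0795 0.014 ]
scene clip 0.5 [296.3 187.6] [0.5647 0.1277 0.014 ]
scene clip_post 0.57 [288.6 186.6] [0.4852 0.1045 0.06  ]
scene clip_pad 0.56 [293.6 203.1] [0.4684 0.0797 0.0175]
scene stamp_top 0.6 [332.4 180. ] [ 0.5242 -0.0241  0.0915]
scene stamp 0.65 [421.2 220.5] [ 0.5181 -0.2983  0.028 ]
scene stamp 0.51 [335.7 197.7] [ 0.5351 -0.0285  0.028 ]
0.9 [ 0.1946 -0.4606  0.2533] [ 0.9801  0.1986  0.     -0.    ] [ 0.4842  0.6664 -0.1468] 0.08518480188698983
```

View pics/top0.png

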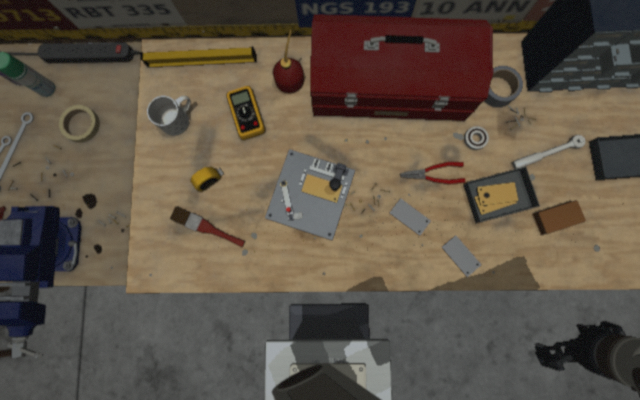

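View pics/scene0.png

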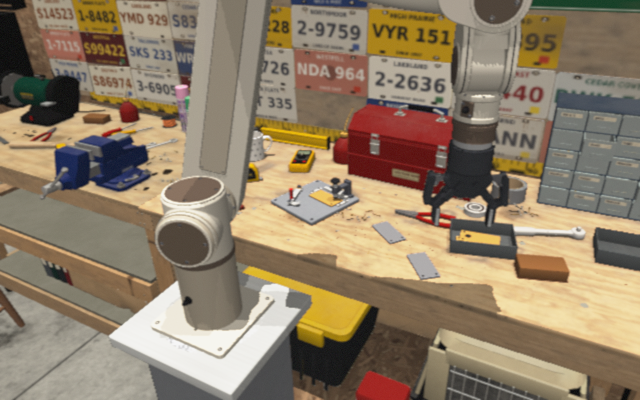

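The top view shows the jig at about (313,192). The clip pivot is near (284,184), the red post near (288,210), the tag near (321,188), the stamp knob near (337,184) and the fence near (322,166). So the jig yaw is about -12° with jig x along world +x. The scene view agrees, and grey look-alike plates lie to the right of the jig. I'll move over the jig so the wrist camera can refine this.

```bash
python3 -m inch '[20,33,5,0,0,0.12,100, 41,66,10,0,0,0.24,100, 62,99,15,0,0,0.36,100, 83,132,20,0,0,0.48,100, 104,165,25,0,0,0.60,100, 125,198,30,0,0,0.72,100, 146,231,35,0,0,0.84,100, 167,264,40,0,0,0.96,100]' && python3 -m inch '[16,32,1,0,0,0,60, 32,64,2,0,0,0,60, 48,96,3,0,0,0,40, 64,128,4,0,0,0,25, 80,160,5,0,0,0,25, 96,192,6,0,0,0,25, 105,220,6,0,0,0,25, 105,220,6,0,0,0,25]'
python3 - <<'E'
from h import *
np.set_printoptions(precision=4,suppress=True)
print(np.array(bot.camera_info("wrist")["hand_eye"]))
E
```

```text
clock: 1.57
eef_pos: [0.3622, -0.1949, 0.2939]
tool_rot: [0.776, 0.631, 0.0, 0.0]
ft_force: [1.5, -0.2, -0.7]
grip_width: 0.085
grasp_force: 0.0
clock: 2.23
eef_pos: [0.4681, 0.0278, 0.299]
tool_rot: [0.776, 0.631, 0.001, -0.001]
ft_force: [0.1, 0.2, 0.6]
grip_width: 0.0212
grasp_force: 0.0
[[-0.0005 -0.9565 -0.2916  0.0733]
 [ 1.     -0.0004 -0.0003 -0.0008]
 [ 0.0001 -0.2916  0.9565 -0.1202]
 [ 0.      0.      0.      1.    ]]
```

```bash
cat >> h.py <<'E'
from scipy.spatial.transform import Rotation as Ro
from scipy.optimize import least_squares
def wcam():
    o=bot.get_obs();im=bot.camera("wrist");i=bot.camera_info("wrist")
    W=np.eye(4);W[:3,:3]=Ro.from_quat(o["tool_rot"]).as_matrix();W[:3,3]=o["eef_pos"]
    return im,W@np.array(i["hand_eye"]),np.array(i["intrinsics"])
def wz(C,K,uv,z):
    d=C[:3,:3]@np.linalg.solve(K,[uv[0],uv[1],1]);return C[:3,3]+d*(z-C[2,3])/d[2]
JP=dict(jig=(0,0,0),nest=(25,-25,14),clip=(2,75,14),stamp_top=(32,-58,91.5),stamp=(32,-58,28))
E
cat > look.py <<'E'
from h import *
import sys
np.set_printoptions(precision=4,suppress=True)
im,C,K=wcam();cv2.imwrite(f"pics/{sys.argv[1]}.png",im)
P=[]
for t,z in(("jig",0),("nest",.014),("tag",.014),("clip",.014),("clip_post",.06),("clip_pad",.0175),("stamp_top",.0915),("stamp",.028)):
    for n,r in enumerate(bot.spot_point("wrist",t)[:2]):
        w=wz(C,K,r["uv"],z);print(t,round(r["confidence"],2),np.array(r["uv"]),w)
        if n==0 and t in JP: P.append((t,w))
f=lambda p:np.concatenate([(np.array([np.cos(p[2])*JP[t][0]-np.sin(p[2])*JP[t][1],np.sin(p[2])*JP[t][0]+np.cos(p[2])*JP[t][1]])/1e3+p[:2]-w[:2])*1e3 for t,w in P])
s=least_squares(f,[.535,.036,-.2],loss="soft_l1",f_scale=2.);print(s.x,np.degrees(s.x[2]),[t for t,_ in P],f(s.x))
E
python3 look.py w1
```

```text
jig 0.72 [359.6 141.7] [0.5309 0.0378 0.    ]
tag 0.79 [370.8 157. ] [0.5414 0.0152 0.014 ]
tag 0.77 [345.9 298.7] [ 0.4644 -0.2129  0.014 ]
clip 0.67 [370.3  83.3] [0.5557 0.1132 0.014 ]
clip_post 0.69 [318.6 109.7] [0.4816 0.0947 0.06  ]
clip_pad 0.48 [312.9 125.3] [0.4696 0.0756 0.0175]
stamp_top 0.89 [389.  200.4] [ 0.5436 -0.0256  0.0915]
stamp 0.82 [373.9 186.1] [ 0.5374 -0.0241  0.028 ]
[ 0.5301  0.0403 -0.3221] -18.452933616940847 ['jig', 'clip', 'stamp_top', 'stamp'] [-0.7264  2.4041  0.0375 -2.3976 -1.5005  0.746   4.7889 -0.7481]
```

View pics/w1.png

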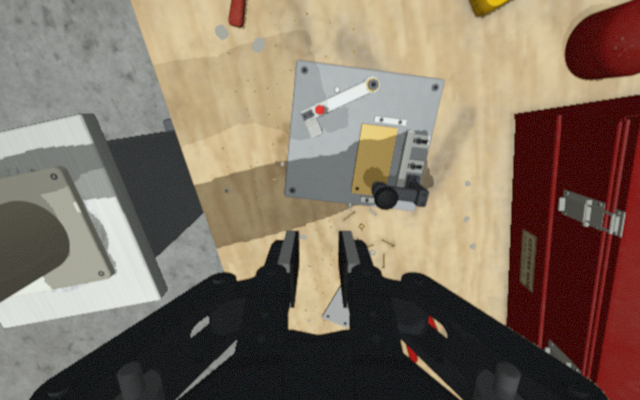

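The wrist view shows the whole jig. The pivot screw is at (373,85), the red post at (320,110), the tag at (375,160) and the knob at (385,197). The bed corners are near (298,60), (444,80) and (285,196). I'll refine the pose from the bed corners.

```bash
cat > fit.py <<'E'
from h import *
np.set_printoptions(precision=4,suppress=True)
im,C,K=wcam()
m=bot.silhouettes("wrist","jig")[0]["mask"].astype(np.uint8)
h=cv2.convexHull(cv2.findContours(m,0,2)[0][0] if 0 else max(cv2.findContours(m,0,2)[0],key=cv2.contourArea))
a=cv2.approxPolyDP(h,6,True)[:,0];print("hull",a.tolist())
print(np.array([wz(C,K,p,.014) for p in [(298,60),(444,80),(285,196)]]))
pts=np.array([wz(C,K,p,.014) for p in a]);print(pts)
g=bot.silhouettes("wrist","tag")
for r in g[:2]:
    q=cv2.minAreaRect(np.array([wz(C,K,(x,y),.02)[:2]*1000 for y,x in np.argwhere(r["mask"])],np.float32));print("tag",r["confidence"],q,cv2.boxPoints(q))
E
python3 fit.py
```

```text
hull [[298, 54], [444, 73], [427, 199], [408, 205], [285, 189]]
[[ 0.4671  0.1546  0.014 ]
 [ 0.6509  0.0898  0.014 ]
 [ 0.4049 -0.0224  0.014 ]]
[[ 0.4688  0.1615  0.014 ]
 [ 0.6517  0.0985  0.014 ]
 [ 0.6117 -0.072   0.014 ]
 [ 0.5827 -0.0755  0.014 ]
 [ 0.4076 -0.0118  0.014 ]]
tag 0.9 ((543.57275390625, 11.057796478271484), (99.15054321289062, 51.049530029296875), 71.33467864990234) [[503.5244 -27.7411]
 [551.889  -44.079 ]
 [583.6211  49.8567]
 [535.2565  66.1945]]
tag 0.63 ((452.2060852050781, -226.7790069580078), (55.658836364746094, 45.01124572753906), 51.42250061035156) [[ 417.2583 -234.5012]
 [ 452.4465 -262.569 ]
 [ 487.1539 -219.0568]
 [ 451.9656 -190.989 ]]
```

```bash
python3 -m inch '[3,13,-34,0,0,-0.06,40, 5,26,-68,0,0,-0.125,40, 8,39,-102,0,0,-0.125,40, 11,52,-136,0,0,-0.125,40, 13,67,-169,0,0,-0.125,40, 13,67,-169,0,0,-0.125,40, 13,67,-169,0,0,-0.125,40]'; python3 look.py w2
```

```text
clock: 3.42
eef_pos: [0.478, 0.0903, 0.1289]
tool_rot: [0.815, 0.579, -0.002, -0.001]
ft_force: [-0.2, -0.2, 1.1]
grip_width: 0.0339
grasp_force: 0.0
jig 0.83 [388.3 217.7] [0.5295 0.0424 0.    ]
nest 0.46 [414.6 249.8] [0.5425 0.0104 0.014 ]
tag 0.9 [415.2 246.4] [0.5438 0.0136 0.014 ]
tag 0.3 [460.4 347.2] [ 0.5606 -0.1146  0.014 ]
clip 0.67 [399.5 137.2] [0.5549 0.1141 0.014 ]
clip_post 0.58 [321.3 203.6] [0.4813 0.0964 0.06  ]
clip_pad 0.7 [319.8 213.4] [0.4725 0.074  0.0175]
stamp_top 0.49 [321.4 203.4] [0.4849 0.1071 0.0915]
stamp_top 0.46 [456.  347.4] [ 0.5384 -0.0232  0.0915]
[ 0.5266  0.0444 -0.3769] -21.59369101388103 ['jig', 'nest', 'clip', 'stamp_top'] [  -2.9045    2.0527   -1.8167    1.5671    1.1448   -0.7066   50.1459
 -128.3197]
```

View pics/w2.png

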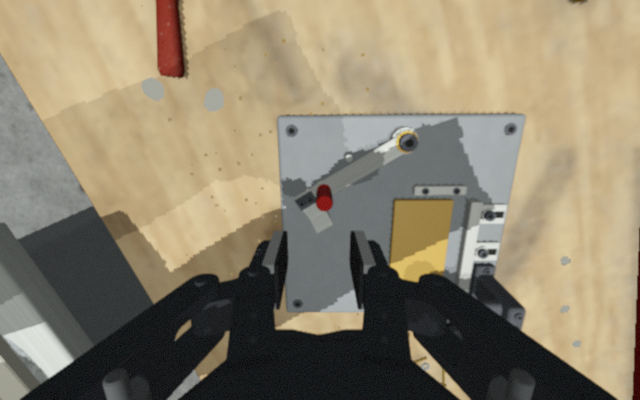

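```bash
python3 -m inch '[2,5,0,0,0,0,40, 2,5,-25,0,0,0,40, 2,5,-50,0,0,0,40, 2,5,-68,0,0,0,40, 2,5,-68,0,0,0,30, 2,5,-68,0,0,0,24, 2,5,-68,0,0,0,24, 2,5,-68,0,0,0,24]'
```

```text
clock: 4.53
eef_pos: [0.483, 0.0958, 0.0637]
tool_rot: [0.815, 0.579, 0.001, 0.001]
ft_force: [-0.2, -0.1, -0.1]
grip_width: 0.0203
grasp_force: 0.0
```

```bash
python3 -m inch '[1,-4,0,0,0,0,24, 3,-9,0,0,0,0,24, 4,-13,0,0,0,0,24, 6,-17,0,0,0,0,24, 8,-21,0,0,0,0,24, 11,-25,0,0,0,0,24, 13,-29,0,0,0,0,24, 13,-29,0,0,0,0,24]'
```

```text
clock: 5.2
eef_pos: [0.495, 0.0655, 0.0621]
tool_rot: [0.816, 0.578, -0.0, 0.0]
ft_force: [-0.7, -0.2, -0.2]
grip_width: 0.0201
grasp_force: 0.5
```

```bash
python3 -m inch '[2,-2,0,0,0,0,24, 4,-4,0,0,0,0,24, 6,-6,0,0,0,0,24, 8,-8,0,0,0,0,24, 10,-10,0,0,0,0,24, 12,-11,0,0,0,0,24, 14,-13,0,0,0,0,24, 14,-13,0,0,0,0,24]'; python3 -m inch '[2,-2,0,0,0,0,24, 4,-3,0,0,0,0,24, 6,-4,0,0,0,0,24, 8,-6,0,0,0,0,24, 10,-7,0,0,0,0,24, 10,-7,0,0,0,0,24]'
```

```text
clock: 5.87
eef_pos: [0.5095, 0.0532, 0.0625]
tool_rot: [0.815, 0.579, 0.001, 0.0]
ft_force: [0.1, 1.4, -0.0]
grip_width: 0.0204
grasp_force: 0.0
clock: 6.37
eef_pos: [0.5188, 0.0461, 0.0622]
tool_rot: [0.815, 0.579, -0.0, 0.0]
ft_force: [-1.1, -0.1, 0.3]
grip_width: 0.0205
grasp_force: 0.4
```

```bash
python3 -m inch '[1,-0.5,0,0,0,0,24, 2,-1,0,0,0,0,24, 3,-1.4,0,0,0,0,24, 4,-1.8,0,0,0,0,24, 4,-1.8,0,0,0,0,24]'; python3 -m inch '[1,-0.4,0,0,0,0,24, 2,-0.8,0,0,0,0,24, 3,-1.2,0,0,0,0,24, 4,-1.6,0,0,0,0,24, 4,-1.6,0,0,0,0,24]'
```

```text
clock: 6.78
eef_pos: [0.5226, 0.0445, 0.0622]
tool_rot: [0.815, 0.579, -0.0, -0.0]
ft_force: [-2.1, -0.1, 0.6]
grip_width: 0.0206
grasp_force: 1.0
clock: 7.2
eef_pos: [0.5265, 0.0429, 0.0622]
tool_rot: [0.815, 0.579, -0.0, -0.0]
ft_force: [-3.7, -1.3, 0.1]
grip_width: 0.0199
grasp_force: 1.5
```

```bash
for i in 1; do python3 -m inch '[1,-0.4,0,0,0,0,24, 2,-0.7,0,0,0,0,24, 2,-0.7,0,0,0,0,24]'; done;  python3 -m inch '[1,-0.4,0,0,0,0,24, 2,-0.7,0,0,0,0,24, 2,-0.7,0,0,0,0,24]'
```

```text
clock: 7.45
eef_pos: [0.5286, 0.0422, 0.0622]
tool_rot: [0.815, 0.579, -0.0, -0.0]
ft_force: [-3.6, -0.1, -0.4]
grip_width: 0.0203
grasp_force: 1.8
clock: 7.7
eef_pos: [0.5311, 0.0416, 0.0624]
tool_rot: [0.815, 0.579, 0.0, 0.0]
ft_force: [-2.0, 0.9, -0.0]
grip_width: 0.0205
grasp_force: 0.9
```

Run:
```python
from h import *
np.set_printoptions(precision=4,suppress=True)
im,C,K=wcam();cv2.imwrite("pics/w3.png",im)
for t,z in(("tag",.014),("clip_post",.06),("clip_pad",.02)):
    for r in bot.spot_point("wrist",t)[:1]:print(t,r["confidence"],np.array(r["uv"]),wz(C,K,r["uv"],z))
```

```text
tag 0.56 [370.8 258.2] [0.5554 0.0074 0.014 ]
clip_post 0.86 [305.8 263.8] [0.5245 0.0432 0.06  ]
clip_pad 0.87 [339.7 253.1] [0.5377 0.0212 0.02  ]
```

View pics/w3.png

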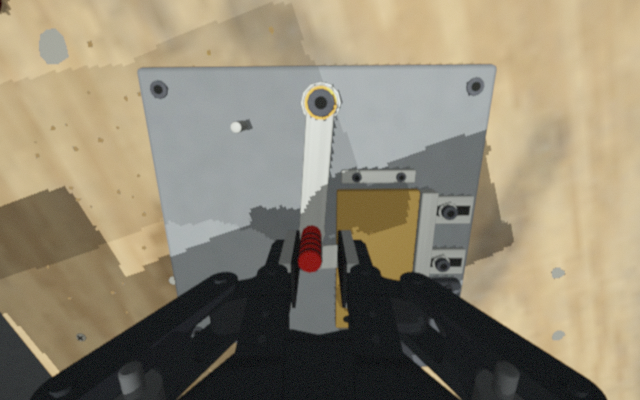

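The toe has ridden up: the post force peaked and then fell to 2 N, and the leaf lies over the tag's edge at (337,250). The tag's far edge at x≈420 px is at or close to the fence. From here I'll push in fine steps.

```bash
for i in 1; do python3 -m inch '[0.5,-0.2,0,0,0,0,24, 1,-0.3,0,0,0,0,24, 1,-0.3,0,0,0,0,24]'; done;  python3 -m inch '[0.5,-0.2,0,0,0,0,24, 1,-0.3,0,0,0,0,24, 1,-0.3,0,0,0,0,24]';python3 -m inch '[0.5,-0.2,0,0,0,0,24, 1,-0.3,0,0,0,0,24, 1,-0.3,0,0,0,0,24]'
```

```text
clock: 8.15
eef_pos: [0.5323, 0.0415, 0.0626]
tool_rot: [0.815, 0.579, 0.001, 0.0]
ft_force: [-0.6, 0.7, 0.9]
grip_width: 0.0203
grasp_force: 0.6
clock: 8.4
eef_pos: [0.533, 0.0411, 0.0625]
tool_rot: [0.815, 0.579, 0.0, 0.0]
ft_force: [-0.2, 0.3, 0.8]
grip_width: 0.0207
grasp_force: 0.6
clock: 8.65
eef_pos: [0.5337, 0.0407, 0.0623]
tool_rot: [0.815, 0.579, 0.0, 0.0]
ft_force: [-1.5, 0.2, 1.1]
grip_width: 0.0206
grasp_force: 0.7
```

```bash
for i in 1; do python3 -m inch '[0.5,-0.2,0,0,0,0,24, 1,-0.3,0,0,0,0,24, 1,-0.3,0,0,0,0,24]'; done;  python3 -m inch '[0.5,-0.2,0,0,0,0,24, 1,-0.3,0,0,0,0,24, 1,-0.3,0,0,0,0,24]';python3 -m inch '[0.5,-0.2,0,0,0,0,24, 1,-0.3,0,0,0,0,24, 1,-0.3,0,0,0,0,24]'
```

```text
clock: 8.9
eef_pos: [0.5346, 0.0403, 0.0623]
tool_rot: [0.815, 0.579, -0.0, 0.0]
ft_force: [-1.5, -0.3, 0.1]
grip_width: 0.0204
grasp_force: 0.7
clock: 9.15
eef_pos: [0.5356, 0.04, 0.0622]
tool_rot: [0.815, 0.579, -0.0, 0.0]
ft_force: [-1.3, -0.6, -0.5]
grip_width: 0.0205
grasp_force: 0.7
clock: 9.4
eef_pos: [0.5366, 0.0398, 0.0622]
tool_rot: [0.815, 0.579, -0.0, 0.0]
ft_force: [-1.1, 0.1, 1.1]
grip_width: 0.0203
grasp_force: 0.7
```

```bash
python3 -m inch '[0.5,-0.2,0,0,0,0,24, 1,-0.3,0,0,0,0,24, 1,-0.3,0,0,0,0,24]';  python3 -m inch '[0.5,-0.1,0,0,0,0,24, 1,-0.3,0,0,0,0,24, 1,-0.3,0,0,0,0,24]'
```

```text
clock: 9.65
eef_pos: [0.5377, 0.0395, 0.0623]
tool_rot: [0.815, 0.579, 0.0, 0.0]
ft_force: [-2.2, -0.1, -0.2]
grip_width: 0.0202
grasp_force: 0.8
clock: 9.9
eef_pos: [0.5387, 0.0392, 0.0623]
tool_rot: [0.815, 0.579, 0.0, 0.0]
ft_force: [-1.7, -0.0, -0.9]
grip_width: 0.0205
grasp_force: 0.8
```

```bash
python3 -m inch '[0.5,-0.2,0,0,0,0,24, 1,-0.3,0,0,0,0,24, 1,-0.3,0,0,0,0,24]'
```

```text
clock: 10.15
eef_pos: [0.5397, 0.0389, 0.0623]
tool_rot: [0.815, 0.579, 0.0, 0.0]
ft_force: [-0.7, -0.2, -0.3]
grip_width: 0.0204
grasp_force: 0.7
```

```bash
python3 -m inch '[0.5,-0.2,0,0,0,0,24, 1,-0.3,0,0,0,0,24, 1,-0.3,0,0,0,0,24]'
```

```text
clock: 10.4
eef_pos: [0.5402, 0.0387, 0.0623]
tool_rot: [0.815, 0.579, -0.0, -0.0]
ft_force: [-3.3, 1.3, 1.2]
grip_width: 0.0205
grasp_force: 1.6
```

```bash
python3 -m inch '[0.5,-0.2,0,0,0,0,24, 1,-0.3,0,0,0,0,24, 1,-0.3,0,0,0,0,24]'
```

```text
clock: 10.65
eef_pos: [0.5404, 0.0387, 0.0621]
tool_rot: [0.815, 0.579, -0.001, -0.001]
ft_force: [-5.4, 1.7, 2.2]
grip_width: 0.0206
grasp_force: 2.8
```

```bash
python3 -m inch '[0.5,-0.1,0,0,0,0,24, 1,-0.2,0,0,0,0,24, 1,-0.2,0,0,0,0,24]'
```

```text
clock: 10.9
eef_pos: [0.5406, 0.0387, 0.062]
tool_rot: [0.815, 0.579, -0.001, -0.002]
ft_force: [-7.3, 2.6, 4.1]
grip_width: 0.0205
grasp_force: 3.7
```

```bash
python3 -m inch '[0.5,-0.2,0,0,0,0,24, 1.2,-0.4,0,0,0,0,24, 1.2,-0.4,0,0,0,0,24, 1.2,-0.4,0,0,0,0,24, 1.2,-0.4,0,0,0,0,24]'
```

```text
clock: 11.32
eef_pos: [0.5407, 0.0386, 0.0617]
tool_rot: [0.815, 0.579, -0.002, -0.003]
ft_force: [-9.6, 2.7, 5.2]
grip_width: 0.0204
grasp_force: 4.7
```

```bash
python3 -m inch '[0.2,-0.1,0,0,0,0,24, 0.2,-0.1,0,0,0,0,24, 0.2,-0.1,0,0,0,0,24, 0.2,-0.1,0,0,0,0,24]'; python3 -m inch '[-2,0.7,0,0,0,0,24, -4,1.4,0,0,0,0,24, -6,2,0,0,0,0,24, -7.5,2.6,0,0,0,0,24, -7.5,2.6,0,0,0,0,24]'
```

```text
clock: 11.65
eef_pos: [0.5407, 0.0386, 0.0618]
tool_rot: [0.815, 0.579, -0.002, -0.003]
ft_force: [-9.2, 3.1, 5.0]
grip_width: 0.0206
grasp_force: 5.0
clock: 12.07
eef_pos: [0.5373, 0.0403, 0.0627]
tool_rot: [0.815, 0.579, 0.001, 0.001]
ft_force: [1.0, 0.6, 0.5]
grip_width: 0.0205
grasp_force: 0.0
```

```bash
python3 -m inch '[0,0,20,0,0,0,24, 0,0,45,0,0,0,24, 0,0,75,0,0,0,10, 0,0,100,0,0,0,0, 0,0,100,0,0,0,0, 0,0,100,0,0,0,0]'
python3 - <<'E'
from h import *
np.set_printoptions(precision=4,suppress=True)
im,C,K=wcam();cv2.imwrite("pics/w4.png",im)
for t,z in(("tag",.014),("clip_post",.06),("clip_pad",.02),("stamp_top",.0915),("clip",.014)):
    for r in bot.spot_point("wrist",t)[:1]:print(t,r["confidence"],np.array(r["uv"]),wz(C,K,r["uv"],z))
E
```

```text
clock: 12.57
eef_pos: [0.5385, 0.0402, 0.1645]
tool_rot: [0.815, 0.579, 0.002, 0.002]
ft_force: [-0.3, -0.6, -0.2]
grip_width: 0.0002
grasp_force: 0.0
tag 0.82 [344.2 207.9] [0.5546 0.0071 0.014 ]
clip_post 0.83 [312.4 202.7] [0.5322 0.0377 0.06  ]
clip_pad 0.73 [334.9 199.7] [0.5488 0.0205 0.02  ]
stamp_top 0.72 [349.8 282.3] [ 0.5417 -0.0241  0.0915]
clip 0.7 [310.2 103.8] [0.5562 0.1129 0.014 ]
```

View pics/w4.png

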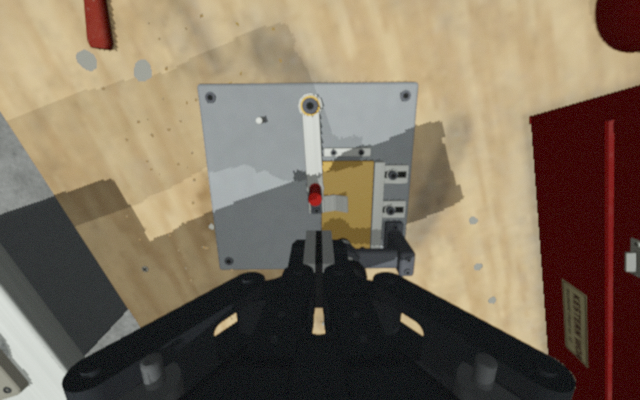

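The tag is flush with the fence (edge at x≈374 px) and the leaf lies on it at (335,203). Next is the knob.

```bash
python3 -m inch '[1,-30,0,0,0,0,0, 3,-65,0,0,0,0,0, 3,-65,0,0,0,0,0, 3,-65,-25,0,0,0,0, 3,-65,-42,0,0,0,0, 3,-65,-42,0,0,0,0, 3,-65,-42,0,0,0,0]'; python3 -m inch '[0,0,-2,0,0,0,0, 0,0,-4,0,0,0,0, 0,0,-6,0,0,0,0, 0,0,-8,0,0,0,0, 0,0,-8,0,0,0,0]'
```

```text
clock: 13.45
eef_pos: [0.5382, -0.0246, 0.1189]
tool_rot: [0.815, 0.579, -0.002, -0.001]
ft_force: [-0.0, -1.0, -0.4]
grip_width: 0.0
grasp_force: 0.0
clock: 13.87
eef_pos: [0.5399, -0.0246, 0.1126]
tool_rot: [0.815, 0.579, 0.0, 0.0]
ft_force: [0.7, 0.5, 0.4]
grip_width: -0.0001
grasp_force: 0.7
```

```bash
python3 -m inch '[0,0,-1,0,0,0,0, 0,0,-2,0,0,0,0, 0,0,-3,0,0,0,0, 0,0,-3,0,0,0,0]'; python3 -m inch '[0,0,-1,0,0,0,0, 0,0,-2,0,0,0,0, 0,0,-2,0,0,0,0]'; python3 -m inch '[0,0,-1,0,0,0,0, 0,0,-2,0,0,0,0, 0,0,-2,0,0,0,0]'
```

```text
clock: 14.2
eef_pos: [0.5399, -0.0247, 0.1095]
tool_rot: [0.815, 0.579, 0.0, 0.0]
ft_force: [-0.0, 0.1, 2.5]
grip_width: -0.0001
grasp_force: 1.1
clock: 14.45
eef_pos: [0.5398, -0.0247, 0.1073]
tool_rot: [0.815, 0.579, 0.0, 0.0]
ft_force: [0.6, 1.3, 3.2]
grip_width: -0.0002
grasp_force: 1.4
clock: 14.7
eef_pos: [0.5398, -0.0248, 0.1053]
tool_rot: [0.815, 0.579, 0.0, 0.0]
ft_force: [0.8, 1.1, 3.6]
grip_width: 0.0
grasp_force: 1.6
```

```bash
python3 -m inch '[0,0,-0.5,0,0,0,0, 0,0,-0.5,0,0,0,0]'; python3 -m inch '[0,0,-0.5,0,0,0,0, 0,0,-0.5,0,0,0,0]'
```

```text
clock: 14.87
eef_pos: [0.5398, -0.0248, 0.1052]
tool_rot: [0.815, 0.579, 0.0, 0.0]
ft_force: [0.6, 1.2, 5.1]
grip_width: 0.0003
grasp_force: 2.4
clock: 15.03
eef_pos: [0.5399, -0.0248, 0.1052]
tool_rot: [0.815, 0.579, 0.0, 0.0]
ft_force: [-0.9, 0.3, 6.6]
grip_width: 0.0004
grasp_force: 3.6
```

```bash
python3 -m inch '[0,0,-0.5,0,0,0,0, 0,0,-0.5,0,0,0,0]'
```

```text
clock: 15.2
eef_pos: [0.5399, -0.0248, 0.1051]
tool_rot: [0.815, 0.579, 0.001, 0.0]
ft_force: [-0.5, 0.6, 9.3]
grip_width: 0.0002
grasp_force: 4.8
```

```bash
python3 -m inch '[0,0,-0.3,0,0,0,0, 0,0,-0.3,0,0,0,0, 0,0,-0.3,0,0,0,0, 0,0,-0.3,0,0,0,0]'; python3 -m inch '[0,0,2,0,0,0,0, 0,0,5,0,0,0,0, 0,0,8,0,0,0,0, 0,0,12,0,0,0,0, 0,0,25,0,0,0,0, 0,0,50,0,0,0,10, 0,0,58,0,0,0,24, 0,0,58,0,0,0,24]'
```

```text
clock: 15.53
eef_pos: [0.5399, -0.0247, 0.1051]
tool_rot: [0.815, 0.579, 0.001, 0.0]
ft_force: [-0.4, 0.5, 10.8]
grip_width: -0.0001
grasp_force: 5.6
clock: 16.2
eef_pos: [0.5408, -0.025, 0.1634]
tool_rot: [0.815, 0.579, 0.001, 0.001]
ft_force: [0.7, 0.1, 0.5]
grip_width: 0.0203
grasp_force: 0.0
```

```bash
python3 -m inch '[-2,35,0,0,0,0,32, -4,65,0,0,0,0,32, -4,65,0,0,0,0,32, -4,65,-30,0,0,0,32, -4,65,-60,0,0,0,32, -4,65,-85,0,0,0,32, -4,65,-101,0,0,0,32, -4,65,-101,0,0,0,32]'; python3 -m inch '[0,0,0,0,0,0,26, 0,0,0,0,0,0,24]'
python3 - <<'E'
from h import *
np.set_printoptions(precision=4,suppress=True)
im,C,K=wcam();cv2.imwrite("pics/w5.png",im)
for t,z in(("tag",.014),("clip_post",.06),("clip_pad",.02)):
    for r in bot.spot_point("wrist",t)[:1]:print(t,r["confidence"],np.array(r["uv"]),wz(C,K,r["uv"],z))
E
```

```text
clock: 16.87
eef_pos: [0.5311, 0.0396, 0.0553]
tool_rot: [0.815, 0.579, -0.005, -0.003]
ft_force: [-1.0, -0.5, 0.1]
grip_width: 0.0275
grasp_force: 0.0
clock: 17.03
eef_pos: [0.5359, 0.04, 0.0609]
tool_rot: [0.815, 0.579, 0.0, 0.0]
ft_force: [0.2, -0.4, 0.0]
grip_width: 0.0202
grasp_force: 0.0
tag 0.7 [360.9 259.8] [0.5536 0.0077 0.014 ]
clip_post 0.94 [316.  265.7] [0.5339 0.0398 0.06  ]
clip_pad 0.7 [348.9 254.8] [0.5477 0.0173 0.02  ]
```

View pics/w5.png

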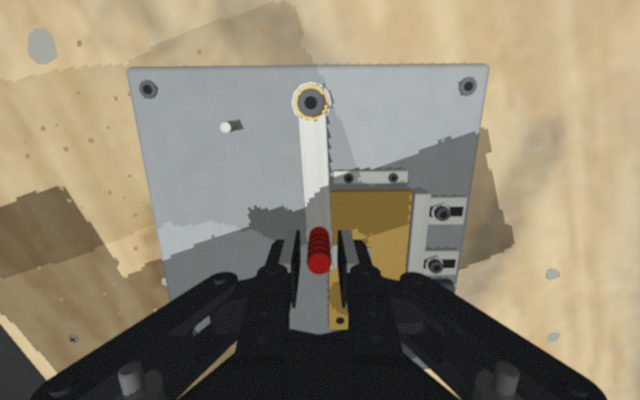

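```bash
python3 -m inch '[-3,1,0,0,0,0,24, -6,2,0,0,0,0,24, -9,3,0,0,0,0,24, -12,4.5,0,0,0,0,24, -15,6,0,0,0,0,24, -18,7.5,0,0,0,0,24, -21,9,0,0,0,0,24, -24,11,0,0,0,0,24]'; python3 -m inch '[-3,2.5,0,0,0,0,24, -7,6,0,0,0,0,24, -10,9,0,0,0,0,24, -14,12,0,0,0,0,24, -17,16,0,0,0,0,24, -19,19,0,0,0,0,24, -21.5,23,0,0,0,0,24, -23.5,27,0,0,0,0,24]'
```

```text
clock: 17.9
eef_pos: [0.5109, 0.0514, 0.0604]
tool_rot: [0.815, 0.579, -0.0, -0.0]
ft_force: [1.0, -0.4, -0.0]
grip_width: 0.0202
grasp_force: 0.5
clock: 18.57
eef_pos: [0.4877, 0.0786, 0.0605]
tool_rot: [0.815, 0.579, -0.0, 0.0]
ft_force: [0.5, -0.2, 0.0]
grip_width: 0.0208
grasp_force: 0.5
```

```bash
python3 -m inch '[-2,4,0,0,0,0,24, -3.5,8,0,0,0,0,24, -5,12,0,0,0,0,24, -6,16,0,0,0,0,24, -6,16,0,0,0,0,24, -3,15,0,0,0,0,30, -3,15,0,0,0,0,35, -3,15,0,0,0,0,35]'; python3 -m inch '[-3,0,25,0,0,0,35, -3,0,55,0,0,0,35, -3,0,90,0,0,0,35, -3,0,120,0,0,0,35, -3,0,160,0,0,0,35, -3,0,160,0,0,0,35]'; python3 look.py w6
```

```text
clock: 19.23
eef_pos: [0.4852, 0.0931, 0.0604]
tool_rot: [0.815, 0.579, -0.0, -0.0]
ft_force: [-0.5, 0.1, -0.4]
grip_width: 0.0299
grasp_force: 0.0
clock: 19.73
eef_pos: [0.486, 0.0938, 0.2283]
tool_rot: [0.816, 0.579, 0.006, 0.003]
ft_force: [1.4, -0.0, 0.6]
grip_width: 0.03
grasp_force: 0.0
jig 0.75 [362.2 196. ] [0.5287 0.0395 0.    ]
tag 0.94 [392.2 216.2] [0.5558 0.0062 0.014 ]
clip 0.63 [367.  132.5] [0.5553 0.1163 0.014 ]
clip_post 0.56 [314.5 184.1] [0.4817 0.09   0.06  ]
clip_post 0.42 [391.7 214.4] [0.5493 0.0299 0.06  ]
clip_pad 0.73 [453.7 368.2] [ 0.5788 -0.2587  0.0175]
clip_pad 0.49 [313.7 192. ] [0.4736 0.0702 0.0175]
stamp_top 0.79 [409.  275.4] [ 0.5441 -0.027   0.0915]
stamp 0.55 [389.  245.6] [ 0.5398 -0.0239  0.028 ]
[ 0.5294  0.0405 -0.3167] -18.145764963508938 ['jig', 'clip', 'stamp_top', 'stamp'] [ 0.7631  1.029  -0.6316 -5.1142 -2.2997  2.4327  1.9561 -0.6259]
```

View pics/w6.png

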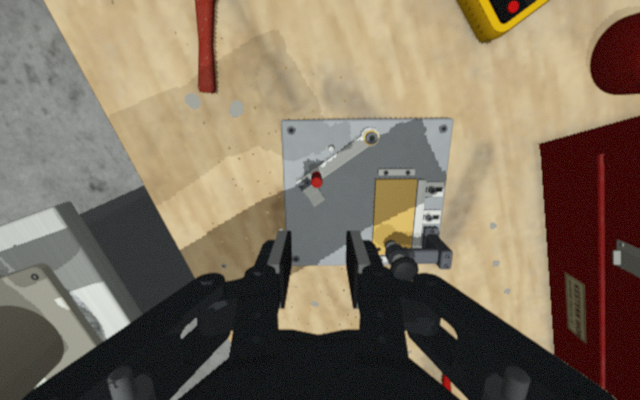

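The clip is swung clear, with its post at (316,181), about -60 mm in jig x. The tag lies square at (394,215) and the stamp is up, so I'm handing the job in.

```bash
python3 -m inch '[0,0,0,0,0,0,35, 0,0,0,0,0,0,35, 0,0,0,0,0,0,35, 0,0,0,0,0,0,35]'; python3 -c "
from workcell import bot
print(bot.job_done())"
```

```text
clock: 20.52
eef_pos: [0.482, 0.0932, 0.2204]
tool_rot: [0.815, 0.579, -0.0, -0.0]
ft_force: [-0.1, 0.8, 0.5]
grip_width: 0.03
grasp_force: 0.0
the job is handed in; nothing more can be done
None
```

I handed the job in after about 20.5 s: the clip squeezed the tag against the fence at about 10 N, the knob was pressed with about 11 N and sprang back up, and the clip was swung clear (post at about jig x -60 mm), leaving the tag square in its nest; the hand-in gave no verdict.

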